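# Zero the peak pointer of the press-force gauge

### The job

Turn the bar knob on the round press-force gauge back to its zero stop, so that its pointer rests on the heavy zero line, and let go of it. Do not turn the knob of the smaller square drying timer; it stays as it is set.

Things in the scene. Friction and masses are not known exactly. Their poses are not given: they have to be found in the camera images.
- peak_knob (a joint): Peak-pointer knob of the round gauge, rad: 0 at the zero stop, 1.5 at full scale; starts at 0.7 to 1.35. Grows as it turns clockwise seen from above, so resetting is anticlockwise seen from above. Turns about the vertical through peak_grip; light friction (about 0.05 N m), no spring, stays where left, hard stop at 0.
- peak_grip (a point): Grip point on that knob's axis, 70 mm above the counter, 25 mm above the dial face. Upright black bar 48 long, 14 thick, its top 13 mm above this point, its foot 21 mm below; pinch across its thickness from above. Mid-dial on a fixed round aluminium gauge, 136 mm wide, 45 high. Turns with the knob: x points along the bar to the end with needle (46 mm from axis) and white line; z up.
- zero_mark (a point): The zero line, heavier and longer than the other ticks, at the anticlockwise end of the quarter-circle scale on the gauge's dial face, 45 mm above the counter, 50 mm from the knob's axis, beside a small stop pin 5 mm high. With the knob at its stop the needle points from the axis at this point. Fixed to the gauge.
- timer_tip (a point): Needle end of the drying timer's knob, 30 mm from that knob's axis, 42 mm above the counter; leave alone. The timer is the smaller dial: a fixed square grey case 86 mm wide, 36 high, with ticks all round and a like black bar knob 36 long, 12 thick, top 67 mm above the counter. Its x axis points outward along the needle. Either dial may be on either side.
Things that resemble listed ones, but are neither listed nor needed, are in the scene too. Leave any brown or purple look-alike of the part that bears peak_knob alone.

How it is judged:
By the outcome, as a careful person would: the job done as asked, in the order asked, and still so for the second after the job is handed in, with the robot touching nothing.
It also fails if it takes over 35 s, if anything falls off the work surface, if the arm or the gripper's body presses on something with over 40 N, if the wrist force passes 120 N, or if a joint passes its speed limit or range.

### The arm

A 7-joint arm with a two-finger parallel gripper is mounted at the origin on the work surface. World frame = base frame: x ahead of the robot, y to its left, z up, the work surface at z = 0. Lengths are in m, angles in rad, forces in N, time in s.
With the tool pointing down it reaches from about 0.4 to 0.85 m from the base axis. Payload 10.4 kg.
Tool frame: the origin (TCP) lies at the centre of the arm's flange, where the gripper is bolted on; the fingertips stand 173 mm ahead of it and the grasp point (between the pads) lies 155 mm ahead of it; z points along the fingers, y is the line along which they close (so a half turn about z gives the same grasp; the last joint's range is limited). The gripper opens to 85 mm and grips with 20 to 120 N. Pads are 22 mm wide; open, the fingers measure 114 mm over their backs; the gripper's body (76 mm by 85 mm) begins 54 mm behind the grasp point. The pads swing forward as they close: fully open they stand 13 mm farther back than shut.
Start: joints at [-1.307, 0.332, -0.065, 1.46, 0.022, 1.35, -0.088], TCP at [0.177, 0.599, 0.405] pointing down, gripper open.
Joint ranges: [-2.6, 2.6], [-0.5, 2.12], [-1.47, 1.34], [0.16, 2.42], [-1.27, 4.41], [0.06, 2.06], [-2.6, 2.6]. Speed limits (rad/s): [2.22, 2.22, 2.79, 2.79, 3.14, 3.14, 3.14].

### API

Orientations are given as a unit quaternion [x, y, z, w].
In Python, from workcell import manip, viewer, finder gives the robot as it stands.
- The arm moves only by the tool arm_command, never from a script. Its argument "plan" is a list of rows, each an object with "dp": the shift along the tool's x, y, z in mm, a list of three; "spin": the turn about the tool's z in rad. A call has 1 to 5 rows; each row shifts and turns the commanded pose from where the row before left it, along the tool's axes as they then stand; what a row does not reach is not made up. A row lasts 1/10 s, in which the tool goes at most 50 mm and 8.59 degrees, less where a joint would pass 70% of its speed; a pose out of reach is approached as far as the arm can. A call is refused whole if a number of a shift passes 50 or a number of a turn 0.15, either way. A call with a gripper value outside its range is refused whole. "grip" is the closure, from -1 (fully open) to 1 (shut), set as the call begins (left out, the last holds). The fingers move at their own pace and stop on an object; "newtons" is the grip in N (left out, the last holds). Time passes only in rows, so rows that do not move let the fingers close. It gives the time, the measured TCP pose, the force, the opening and the grip force at its end, in the units of the state.
- manip.get_obs(): the state, without advancing time (a new reading comes with each control period).
- viewer.camera(name): name is "scene" or "top" or "wrist"; returns the picture (400x640x3 uint8, blue, green, red); there is no depth.
- viewer.camera_params(name): a dict with "vertical_fov" (degrees; the focal length in pixels is half the picture's height over the tangent of half this angle, whatever the lens; pixels are square), "cx", "cy" (the principal point, pixels), "R" (3x3) and "t" (3): a world point X has camera coordinates R X + t; the wrist camera has in their place "T_tool_cam" (4x4, takes a point from camera to tool coordinates, whose origin is the TCP and whose axes are the flange's). Camera axes: x right, y down, z forward; pixel columns grow to the right and rows downward; lengths in m; the calibration is good to about 2 mm. A picture is of the moment at which its call begins: read the wrist's pose just before it. camera_params takes no time and is no camera call.
- manip.hand_in(): hands the job in; it is judged then, once.
Trained networks look in the newest picture that a camera, given by its name, has taken for a name from the list of things; names that differ only in an ending like _2 or _b are one class to them, and where a whole thing is asked for, a point or a joint stands for the part that bears it (a point fixed in the world has none). Each returns a list of dicts, best first, with "score" (0 to 1); they miss things now and then, are a little off and sometimes report something else, mostly with a low value. They report only what shows in the picture. A call takes as long as a camera call. They do not tell look-alikes from the thing itself.
- finder.find_in(camera, thing): "position" ([x, y, z] in m, in world coordinates, good to about 4 mm: the middle of the surface that is visible of it).
The state is a dict: "clock": time; "joint_pos": joint angles; "joint_velocities": joint speeds; "tau": joint torques, N m; "position": TCP position; "ee_rot": TCP orientation; "ft_force": force on the tool from outside, world axes, zero at the start; "torque": the same for the moment, N m; "grip_width": opening from 0.0 (shut) to 1.0 (fully open); "grasp_force": force on a finger pad.
Only numpy, scipy, OpenCV 4.12 (cv2) and the standard library are available. Lean on these libraries where they do the work, as an engineer would, in place of code of your own. Each camera call takes 0.05 s, during which the arm holds its last target. There are 200 camera calls.

## Working session

There is one attempt and no reset: what is moved stays moved. The work goes in short steps, Python scripts to look and compute and a tool call to move; the robot and the scene stay as the last step left them, time stands still between calls to the robot, and variables do not carry over. Pictures are saved under pics/ and viewed, at most 10 in all, crops included, and the job is handed in when it is done.

Besides the shell and the picture viewer there is one more tool, called after ">>>" as name(argument=value, ...), one argument or row to a line, values as JSON. arm_command: Moves the arm, as the interface text tells. Its arguments: {"type":"object","properties":{"plan":{"type":"array","items":{"type":"object","properties":{"dp":{"type":"array","items":{"type":"number"}},"spin":{"type":"number"}}}},"grip":{"type":"number"},"newtons":{"type":"number"}},"required":["plan"]}

```bash
mkdir -p pics; python3 - <<'E'
from workcell import manip, viewer, finder
import cv2
o=manip.get_obs();print(o)
for c in("top","scene"):
    im=viewer.camera(c);cv2.imwrite(f"pics/{c}.png",im)
    for n in("peak_grip","zero_mark","timer_tip"):
        print(c,n,finder.find_in(c,n)[:3])
    print(viewer.camera_params(c))
print(viewer.camera_params("wrist"))
E
```

```text
{'clock': 0.0, 'joint_pos': array([-1.30664857,  0.33289608, -0.06468725,  1.46095435,  0.021552  ,
        1.34991631, -0.08850381]), 'joint_velocities': array([ 0.00063927,  0.00018283,  0.00083551, -0.00025502, -0.00101431,
       -0.00141095,  0.00087149]), 'tau': array([ 5.25398646e-04, -6.25459242e+01,  4.91412403e-02, -3.91601551e+01,
        1.62281713e-02,  1.02471421e-02, -2.06924184e-06]), 'position': array([0.17672756, 0.59935533, 0.40389437]), 'ee_rot': array([ 1.42885688e-01,  9.89738921e-01, -7.34803933e-04, -9.24961232e-05]), 'ft_force': array([-0.2597476 ,  0.54469283,  0.31002102]), 'torque': array([ 0.00765636, -0.0435569 ,  0.04913254]), 'grasp_force': 0.0, 'grip_width': 1.000442808854218}
top peak_grip [{'position': [0.3655, -0.192, 0.0837], 'score': 0.71}, {'position': [0.2813, 0.3172, 0.0796], 'score': 0.66}, {'position': [0.4577, 0.1665, 0.0858], 'score': 0.54}]
top zero_mark [{'position': [0.37, -0.1868, 0.0454], 'score': 0.77}, {'position': [0.2797, 0.3066, 0.047], 'score': 0.71}, {'position': [0.4512, 0.1708, 0.0473], 'score': 0.55}]
top timer_tip [{'positi
[... 805 characters left out ...]
 'cx': 316.84658571810667, 'cy': 200.80021800204509, 'R': array([[-0.48816223,  0.87268948, -0.01052178],
       [ 0.64999939,  0.35549658, -0.67165689],
       [-0.58240744, -0.33471668, -0.74078763]]), 't': array([ 0.18380726, -0.21925816,  1.42025048])}
{'vertical_fov': 59.85164043468142, 'cx': 316.62022564428344, 'cy': 202.15090941672682, 'T_tool_cam': array([[ 3.53753484e-05, -9.56522640e-01, -2.91658082e-01,
         7.35689116e-02],
       [ 9.99999900e-01, -9.62821078e-05,  4.37057529e-04,
         6.69444025e-05],
       [-4.46136877e-04, -2.91658069e-01,  9.56522541e-01,
         3.11400556e-02],
       [ 0.00000000e+00,  0.00000000e+00,  0.00000000e+00,
         1.00000000e+00]])}
```

View pics/top.png

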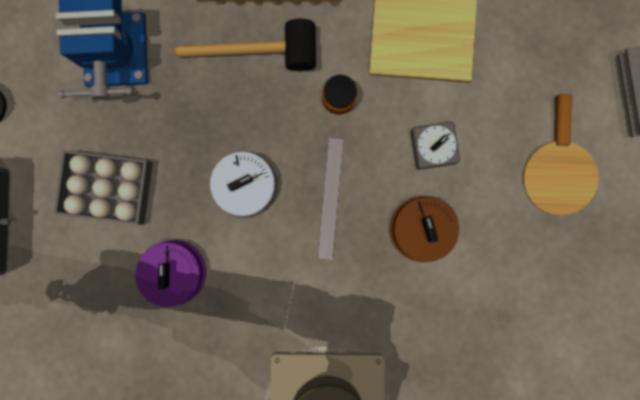

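View pics/scene.png

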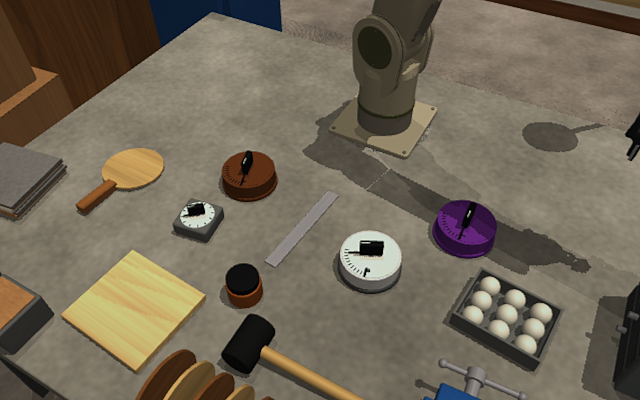

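The white gauge is at about (242,184) px in the top view. Its needle points to about (268,173) and the heavy zero mark is near (237,160). The brown and purple ones are look-alikes, and the timer is the square case at (436,145). Next I'll measure the gauge precisely.

```bash
cat > h.py <<'E'
from workcell import manip, viewer, finder
import cv2, numpy as np
from scipy.spatial.transform import Rotation as Ro
def cam(name):
    p=viewer.camera_params(name); f=200/np.tan(np.radians(p["vertical_fov"]/2))
    if name=="wrist":
        o=manip.get_obs(); T=np.eye(4);T[:3,:3]=Ro.from_quat(o["ee_rot"]).as_matrix();T[:3,3]=o["position"]
        W=T@p["T_tool_cam"]; return f,p["cx"],p["cy"],W[:3,:3],W[:3,3]
    R=np.array(p["R"]); return f,p["cx"],p["cy"],R.T,-R.T@p["t"]
def ray(c,uv,z):
    f,cx,cy,R,C=c; d=R@np.array([(uv[0]-cx)/f,(uv[1]-cy)/f,1]); return C+d*(z-C[2])/d[2]
def pix(c,X):
    f,cx,cy,R,C=c; q=R.T@(np.asarray(X)-C); return q[:2]/q[2]*f+[cx,cy]
E
python3 - <<'E'
from h import *
im=cv2.imread("pics/top.png");c=cam("top")
m=((im.min(2)>120)).astype(np.uint8);m[:, :205]=0;m[:,280:]=0;m[:145]=0;m[225:]=0
cs=max(cv2.findContours(m,0,2)[0],key=cv2.contourArea)
e=cv2.minEnclosingCircle(cs);el=cv2.fitEllipse(cv2.convexHull(cs));print(e,el)
print("centre",ray(c,el[0],.045), "knob top",ray(c,(242,183),.083))
for n,uv,z in(("needle",(268,173),.05),("zero",(237,160),.045)):print(n,ray(c,uv,z))
cr=cv2.resize(im[140:230,195:290],None,fx=6,fy=6,interpolation=cv2.INTER_CUBIC);cv2.imwrite("pics/c1.png",cr)
o=manip.get_obs();print(Ro.from_quat(o["ee_rot"]).as_matrix())
E
```

```text
((241.43548583984375, 183.43548583984375), 32.113685607910156) ((241.3834686279297, 183.3783721923828), (63.770301818847656, 64.18265533447266), 49.765716552734375)
centre [0.45619522 0.17308292 0.045     ] knob top [0.45417102 0.1661352  0.083     ]
needle [0.47669208 0.11993439 0.05      ]
zero [0.50269855 0.18234336 0.045     ]
[[-9.59148922e-01  2.82901647e-01 -5.42694043e-05]
 [ 2.82901651e-01  9.59148919e-01 -8.44462044e-05]
 [ 2.81624701e-05 -9.63493900e-05 -9.99999995e-01]]
```

View pics/c1.png

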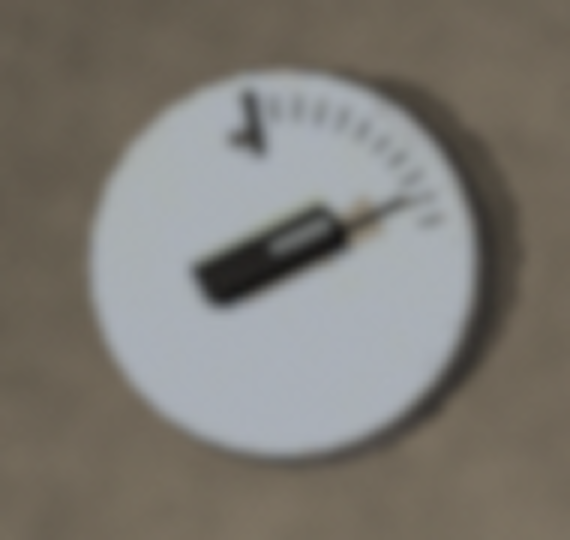

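The top view gives the gauge axis at about (0.456, 0.173). The bar heading is about -65° and zero is about +8°, so roughly 1.27 rad to turn. I'll move above it.

>>> arm_command(
  plan=[
    {"dp": [-35, -30, 0], "spin": 0},
    {"dp": [-35, -30, 0], "spin": 0},
    {"dp": [-35, -30, 0], "spin": 0},
    {"dp": [-35, -30, 0], "spin": 0},
    {"dp": [-35, -30, 0], "spin": 0},
  ],
  grip=-1,
  newtons=30,
)

```text
clock: 0.9
position: [0.303, 0.4043, 0.4049]
ee_rot: [0.143, 0.99, 0.0, 0.0]
ft_force: [0.9, 0.2, 0.5]
grip_width: 1.0
grasp_force: 0.0
```

>>> arm_command(
  plan=[
    {"dp": [-35, -30, 0], "spin": 0},
    {"dp": [-35, -30, 0], "spin": 0},
    {"dp": [-35, -30, 0], "spin": 0},
    {"dp": [-35, -30, 0], "spin": 0},
    {"dp": [-35, -30, 0], "spin": 0},
  ],
)

```text
clock: 1.4
position: [0.4283, 0.2109, 0.405]
ee_rot: [0.143, 0.99, 0.0, 0.0]
ft_force: [0.4, 0.4, 0.2]
grip_width: 1.0
grasp_force: 0.0
```

>>> arm_command(
  plan=[
    {"dp": [-38, -30, 0], "spin": 0},
    {"dp": [0, 0, 0], "spin": 0.14},
    {"dp": [0, 0, 0], "spin": 0.14},
    {"dp": [0, 0, 0], "spin": 0.14},
    {"dp": [0, 0, 0], "spin": 0.14},
  ],
)

```text
clock: 1.9
position: [0.4556, 0.1731, 0.4048]
ee_rot: [0.414, 0.91, 0.0, 0.0]
ft_force: [0.1, 0.4, 0.8]
grip_width: 0.996
grasp_force: 0.0
```

>>> arm_command(
  plan=[
    {"dp": [0, 0, 0], "spin": 0.14},
    {"dp": [0, 0, 0], "spin": 0.14},
    {"dp": [0, 0, 0], "spin": 0},
    {"dp": [0, 0, 0], "spin": 0},
  ],
)

```text
clock: 2.3
position: [0.4556, 0.1732, 0.4048]
ee_rot: [0.532, 0.847, 0.0, -0.0]
ft_force: [0.6, -0.0, 0.1]
grip_width: 0.995
grasp_force: 0.0
```

```bash
python3 - <<'E'
from h import *
o=manip.get_obs();c=cam("wrist");im=viewer.camera("wrist");cv2.imwrite("pics/w1.png",im)
R=Ro.from_quat(o["ee_rot"]).as_matrix();print(o["clock"],o["position"],np.degrees(np.arctan2(R[1,0],R[0,0])),R[2],o["joint_pos"])
np.savez("w1.npz",R=c[3],C=c[4])
for n in("peak_grip","zero_mark"):print(finder.find_in("wrist",n)[:3])
E
```

```text
2.3 [0.45556119 0.17319461 0.404763  ] 115.68373585150847 [ 1.32598519e-04  1.96452351e-04 -9.99999972e-01] [-7.83357342e-01  1.54467748e-02  3.32067656e-01  1.82975451e+00
 -5.36730761e-03  1.29704199e+00 -1.61066296e-03]
[{'position': [0.461, 0.1745, 0.0841], 'score': 0.58}]
[{'position': [0.4536, 0.1805, 0.0443], 'score': 0.81}, {'position': [0.3096, 0.2627, 0.0224], 'score': 0.71}]
```

View pics/w1.png

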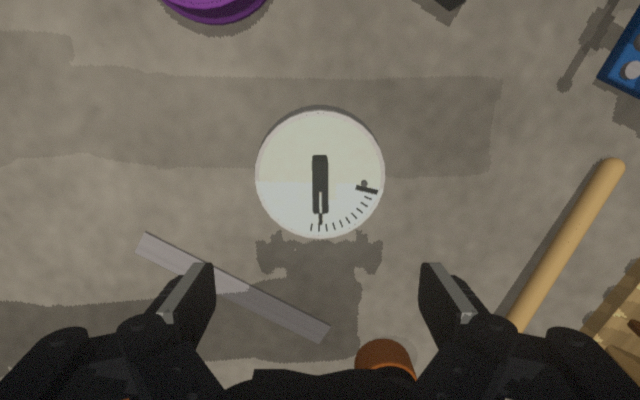

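The dial is centred near (320,174) px. The bar runs vertically from (320,156) to (320,213), the needle tip is at about (320,227), and the heavy zero mark is at (368,189). The bar is aligned with tool x.

```bash
python3 - <<'E'
from h import *
f,cx,cy,_,_=cam("wrist");d=np.load("w1.npz");c=(f,cx,cy,d["R"],d["C"])
P=lambda n,u,z:print(n,ray(c,u,z).round(4))
C0=ray(c,(320,174),.045)
P("dialc",(320,174),.045)
for u in((256,174),(384,174),(320,110),(320,238)):P("rim",u,.045)
a=ray(c,(320,155),.083);b=ray(c,(320,213),.083);print("bar",a,b,(a+b)/2)
n=ray(c,(320,227),.05);z=ray(c,(368,189),.045);P("needle",(320,227),.05);P("zero",(368,189),.045)
A=np.array([.456,.173,.045])
for ctr in (C0,A,(a+b)/2):
    an=lambda q:np.degrees(np.arctan2(q[1]-ctr[1],q[0]-ctr[0])); print(an(n),an(z),an(b),np.hypot(*(n-ctr)[:2]),np.hypot(*(z-ctr)[:2]))
E
```

```text
dialc [0.4583 0.177  0.045 ]
rim [0.4026 0.1503 0.045 ]
rim [0.514  0.2038 0.045 ]
rim [0.4322 0.2308 0.045 ]
rim [0.4873 0.1171 0.045 ]
bar [0.44722689 0.19893533 0.083     ] [0.46963193 0.152687   0.083     ] [0.45842941 0.17581116 0.083     ]
needle [0.4812 0.1296 0.05  ]
zero [0.5071 0.1839 0.045 ]
-64.20925727137855 8.00630422961183 -65.00523485445582 0.052717117888388315 0.04929278827436599
-59.8609675698426 12.024036503156827 -56.134683960035304 0.05023912243083239 0.052247210626752666
-63.766423216391146 9.41783111068436 -64.15209404149549 0.05157019512099178 0.049336506942334935
```

Axis is at about (0.4583, 0.175), turn about 1.27 rad. I'll descend and grip lightly.

>>> arm_command(
  plan=[
    {"dp": [0.5, 3, 45], "spin": 0},
    {"dp": [0, 0, 45], "spin": 0},
    {"dp": [0, 0, 40], "spin": 0},
    {"dp": [0, 0, 28], "spin": 0},
    {"dp": [0, 0, 20], "spin": 0},
  ],
)

```text
clock: 2.95
position: [0.4575, 0.1747, 0.2246]
ee_rot: [0.533, 0.846, -0.001, -0.0]
ft_force: [0.2, 0.4, -0.4]
grip_width: 0.999
grasp_force: 0.0
```

>>> arm_command(
  plan=[
    {"dp": [0, 0, 0]},
    {"dp": [0, 0, 0]},
  ],
)

```text
invalid input at $.plan[0]: expected keys dp, spin
```

>>> arm_command(
  plan=[
    {"dp": [0, 0, 0]},
    {"dp": [0, 0, 0]},
    {"dp": [0, 0, 0]},
    {"dp": [0, 0, 0]},
    {"dp": [0, 0, 0]},
  ],
  grip=1,
  newtons=30,
)

```text
invalid input at $.plan[0]: expected keys dp, spin
```

>>> arm_command(
  plan=[
    {"dp": [0, 0, 0]},
    {"dp": [0, 0, 0]},
    {"dp": [0, 0, 0]},
    {"dp": [0, 0, 0]},
    {"dp": [0, 0, 0]},
  ],
)

```text
invalid input at $.plan[0]: expected keys dp, spin
```

>>> arm_command(
  plan=[
    {"dp": [0, 0, 0], "spin": 0},
    {"dp": [0, 0, 0], "spin": 0},
    {"dp": [0, 0, 0], "spin": 0},
    {"dp": [0, 0, 0], "spin": 0},
    {"dp": [0, 0, 0], "spin": 0},
  ],
  grip=1,
  newtons=30,
)

```text
clock: 3.45
position: [0.4581, 0.1751, 0.2276]
ee_rot: [0.534, 0.846, 0.0, -0.0]
ft_force: [-14.3, -4.9, 28.1]
grip_width: 0.157
grasp_force: 33.7
```

>>> arm_command(
  plan=[
    {"dp": [0, 0, 0], "spin": 0},
    {"dp": [0, 0, 0], "spin": 0},
    {"dp": [0, 0, 0], "spin": 0},
    {"dp": [0, 0, 0], "spin": 0},
    {"dp": [0, 0, 0], "spin": 0},
  ],
)

```text
clock: 3.95
position: [0.4581, 0.175, 0.2277]
ee_rot: [0.534, 0.845, 0.0, -0.0]
ft_force: [-4.7, -1.0, 9.6]
grip_width: 0.156
grasp_force: 30.5
```

```bash
python3 - <<'E'
from h import *
o=manip.get_obs()
print({k:o[k] for k in("clock","position","ft_force","torque","grip_width","grasp_force")})
E
```

```text
{'clock': 3.95, 'position': array([0.45808663, 0.17501786, 0.22771342]), 'ft_force': array([-4.72790496, -1.02605135,  9.60268127]), 'torque': array([-0.37139233,  1.0345528 ,  0.02822279]), 'grip_width': 0.1555210810106167, 'grasp_force': 30.534858405590057}
```

Gripped at about 13 mm, which fits the bar. Now I'll turn anticlockwise, which is negative spin.

>>> arm_command(
  plan=[
    {"dp": [0, 0, 0], "spin": -0.12},
    {"dp": [0, 0, 0], "spin": -0.12},
    {"dp": [0, 0, 0], "spin": -0.12},
    {"dp": [0, 0, 0], "spin": -0.12},
    {"dp": [0, 0, 0], "spin": -0.12},
  ],
)

```text
clock: 4.45
position: [0.4576, 0.1745, 0.2277]
ee_rot: [0.258, 0.966, -0.0, -0.001]
ft_force: [-9.8, -5.6, 15.6]
grip_width: 0.156
grasp_force: 31.5
```

>>> arm_command(
  plan=[
    {"dp": [0, 0, 0], "spin": -0.12},
    {"dp": [0, 0, 0], "spin": -0.12},
    {"dp": [0, 0, 0], "spin": -0.12},
    {"dp": [0, 0, 0], "spin": -0.12},
    {"dp": [0, 0, 0], "spin": -0.06},
  ],
)

```text
clock: 4.95
position: [0.4575, 0.1738, 0.2277]
ee_rot: [-0.008, 1.0, -0.001, -0.001]
ft_force: [-10.9, -8.0, 18.8]
grip_width: 0.157
grasp_force: 31.9
```

```bash
python3 - <<'E'
from h import *
o=manip.get_obs();c=cam("wrist");im=viewer.camera("wrist");cv2.imwrite("pics/w2.png",im[:,150:490])
R=Ro.from_quat(o["ee_rot"]).as_matrix();print(o["position"],np.degrees(np.arctan2(R[1,0],R[0,0])),o["joint_pos"])
print({k:o[k] for k in("clock","ft_force","torque","grip_width","grasp_force")})
E
```

```text
[0.4574711  0.17375511 0.22766189] -179.03595919912655 [-0.62514841  0.22094794  0.18529014  2.0116271  -0.05061324  0.91652975
  1.17430904]
{'clock': 4.95, 'ft_force': array([-10.92153656,  -7.97355977,  18.79704899]), 'torque': array([-1.72018477,  2.49163651, -0.08282152]), 'grip_width': 0.15681824834213, 'grasp_force': 31.92090153694153}
```

>>> arm_command(
  plan=[
    {"dp": [0, 0, 0], "spin": -0.05},
    {"dp": [0, 0, 0], "spin": -0.04},
    {"dp": [0, 0, 0], "spin": 0},
  ],
)

```text
clock: 5.3
position: [0.4575, 0.1736, 0.2277]
ee_rot: [-0.052, 0.999, -0.001, -0.001]
ft_force: [-12.5, -9.6, 18.5]
grip_width: 0.154
grasp_force: 32.0
```

```bash
cat > s.py <<'E'
from h import *
o=manip.get_obs()
R=Ro.from_quat(o["ee_rot"]).as_matrix();print(o["position"],np.degrees(np.arctan2(R[1,0],R[0,0])))
print({k:o[k] for k in("clock","ft_force","torque","grip_width","grasp_force")})
E
python3 s.py
```

```text
[0.45747513 0.17361238 0.22765569] -174.063551787788
{'clock': 5.3, 'ft_force': array([-12.53123261,  -9.62683344,  18.50189518]), 'torque': array([-1.84006515,  2.57246911, -0.0279458 ]), 'grip_width': 0.15416510162671146, 'grasp_force': 31.989334523677826}
```

>>> arm_command(
  plan=[
    {"dp": [0, 0, 0], "spin": -0.03},
    {"dp": [0, 0, 0], "spin": 0},
  ],
)

```text
clock: 5.5
position: [0.4575, 0.1736, 0.2277]
ee_rot: [-0.067, 0.998, -0.001, -0.001]
ft_force: [-11.7, -8.8, 19.2]
grip_width: 0.159
grasp_force: 32.0
```

```bash
python3 s.py
```

```text
[0.45749177 0.17356945 0.22766127] -172.3739007231818
{'clock': 5.5, 'ft_force': array([-11.73890277,  -8.82786694,  19.20806959]), 'torque': array([-1.93429217,  2.55381388, -0.0052285 ]), 'grip_width': 0.15929769541169486, 'grasp_force': 32.00544744729996}
```

>>> arm_command(
  plan=[
    {"dp": [0, 0, 0], "spin": -0.03},
    {"dp": [0, 0, 0], "spin": 0},
  ],
)

```text
clock: 5.7
position: [0.4575, 0.1735, 0.2277]
ee_rot: [-0.081, 0.997, -0.001, -0.001]
ft_force: [-12.5, -10.2, 19.6]
grip_width: 0.156
grasp_force: 32.0
```

```bash
python3 s.py
```

```text
[0.45749074 0.17354516 0.22765864] -170.6542569041136
{'clock': 5.7, 'ft_force': array([-12.49858182, -10.15417576,  19.58660983]), 'torque': array([-1.94865695,  2.48805507,  0.05573809]), 'grip_width': 0.15587331778210414, 'grasp_force': 32.0171320438385}
```

>>> arm_command(
  plan=[
    {"dp": [0, 0, 0], "spin": -0.03},
    {"dp": [0, 0, 0], "spin": 0},
  ],
)

```text
clock: 5.9
position: [0.4575, 0.1735, 0.2277]
ee_rot: [-0.096, 0.995, -0.001, -0.002]
ft_force: [-11.4, -10.0, 19.1]
grip_width: 0.157
grasp_force: 32.0
```

```bash
python3 s.py;python3 - <<'E'
from h import *
cv2.imwrite("pics/w3.png",viewer.camera("wrist"))
E
```

```text
[0.45750147 0.17347158 0.22765025] -168.94262624140487
{'clock': 5.9, 'ft_force': array([-11.40725262, -10.00834075,  19.12456809]), 'torque': array([-2.05285166,  2.50140944, -0.01860285]), 'grip_width': 0.15731599225912676, 'grasp_force': 32.027408480644226}
```

View pics/w3.png

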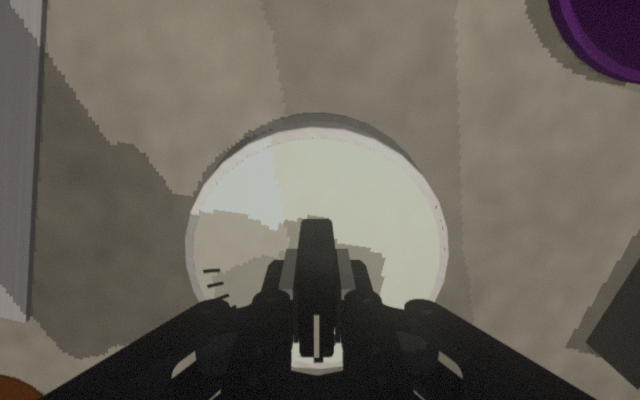

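The bar, at x≈317 px, is still aligned with the tool. The needle tip is hidden behind the gripper and no stop torque shows yet. I'll continue in small steps.

>>> arm_command(
  plan=[
    {"dp": [0, 0, 0], "spin": -0.03},
    {"dp": [0, 0, 0], "spin": 0},
  ],
)

```text
clock: 6.15
position: [0.4575, 0.1734, 0.2276]
ee_rot: [-0.111, 0.994, -0.001, -0.002]
ft_force: [-12.0, -9.0, 20.1]
grip_width: 0.163
grasp_force: 32.1
```

```bash
python3 s.py
```

```text
[0.45751237 0.17341416 0.227648  ] -167.26438063273943
{'clock': 6.15, 'ft_force': array([-12.03013004,  -8.99351639,  20.09338389]), 'torque': array([-2.05203056,  2.483375  , -0.37290898]), 'grip_width': 0.16349480277482356, 'grasp_force': 32.12928056716919}
```

>>> arm_command(
  plan=[
    {"dp": [0, 0, 0], "spin": -0.03},
    {"dp": [0, 0, 0], "spin": 0},
  ],
)

```text
clock: 6.35
position: [0.4575, 0.1734, 0.2277]
ee_rot: [-0.125, 0.992, -0.001, -0.002]
ft_force: [-12.0, -9.1, 19.2]
grip_width: 0.158
grasp_force: 38.6
```

```bash
python3 s.py
```

```text
[0.4575322  0.1733568  0.22765309] -165.6090168001176
{'clock': 6.35, 'ft_force': array([-11.97970389,  -9.11046552,  19.20791218]), 'torque': array([-1.92785561,  2.57290836, -0.94620154]), 'grip_width': 0.1582157374055305, 'grasp_force': 38.60778987407684}
```

The stop is reached: torque jumped to -0.95 N m at about 12 to 13°. I'll ease the wind-up slightly, open and lift.

>>> arm_command(
  plan=[
    {"dp": [0, 0, 0], "spin": 0.03},
    {"dp": [0, 0, 0], "spin": 0},
  ],
)

```text
clock: 6.55
position: [0.4575, 0.1734, 0.2277]
ee_rot: [-0.11, 0.994, -0.001, -0.002]
ft_force: [-11.8, -10.3, 20.1]
grip_width: 0.158
grasp_force: 32.2
```

>>> arm_command(
  plan=[
    {"dp": [0, 0, 0], "spin": 0},
    {"dp": [0, 0, 0], "spin": 0},
    {"dp": [0, 0, 0], "spin": 0},
    {"dp": [0, 0, 0], "spin": 0},
    {"dp": [0, 0, 0], "spin": 0},
  ],
  grip=-1,
)

```text
clock: 7.05
position: [0.4581, 0.175, 0.2267]
ee_rot: [-0.111, 0.994, 0.0, 0.0]
ft_force: [0.8, -0.8, -0.1]
grip_width: 0.982
grasp_force: 0.0
```

>>> arm_command(
  plan=[
    {"dp": [0, 0, -30], "spin": 0},
    {"dp": [0, 0, -45], "spin": 0},
    {"dp": [0, 0, -45], "spin": 0},
    {"dp": [0, 0, -40], "spin": 0},
    {"dp": [0, 0, 0], "spin": 0},
  ],
)

```text
clock: 7.55
position: [0.4592, 0.1753, 0.3923]
ee_rot: [-0.111, 0.994, 0.002, 0.004]
ft_force: [1.2, 0.2, 0.0]
grip_width: 1.003
grasp_force: 0.0
```

```bash
python3 s.py; python3 - <<'E'
from h import *
im=viewer.camera("wrist");cv2.imwrite("pics/w4.png",cv2.resize(im[80:260,230:410],None,fx=3.3,fy=3.3,interpolation=cv2.INTER_CUBIC))
E
```

```text
[0.45916179 0.17532615 0.39228077] -167.21542286944214
{'clock': 7.55, 'ft_force': array([1.175129  , 0.24744564, 0.01838878]), 'torque': array([ 0.06365481, -0.03562275, -0.01097672]), 'grip_width': 1.0034661830021425, 'grasp_force': 0.0}
```

View pics/w4.png

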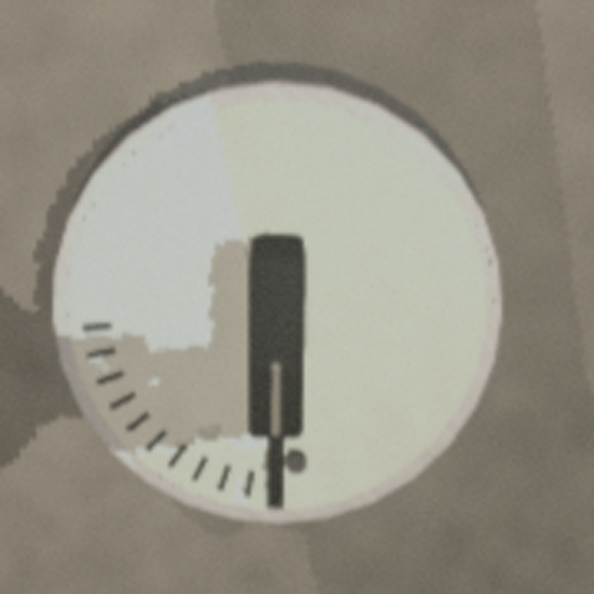

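The needle covers the heavy zero line at crop (275,480), next to the stop pin at (296,461). The gripper is open and clear of the knob.

```bash
python3 -c "
from workcell import manip
print(manip.hand_in())"
```

```text
the job is handed in; nothing more can be done
None
```

The press-force gauge knob is turned back to its zero stop, with the pointer on the heavy zero line and the gripper released and clear; the drying timer was not touched, and the job is handed in.

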